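# Load the sloping reader bed and hang its lift-off guard door

### The job

First put the blue-lidded reagent cassette on the station's sloping metal bed so that it slides down and sits flat in the corner of the two blue rails. Then take the yellow-framed guard door from its leaning stand and hang it on the station, lowering both hinge knuckles fully onto the two upright pins, and leave it shut across the front of the station. Do not disturb the other things on the bench.

Things in the scene. Friction and masses are not known exactly. Their poses are not given: they have to be found in the camera images.
- station: Fixed station: white base plate 10 mm thick (x -115..85, y -102..113 mm) with hinge post and pins front left, stop post front right, sloping bed. Origin on the bench; x to its back, y to its left seen from the front, z up. Hinge post 22 x 22 mm, front face x -80, y 95, top z 110 mm. Door shut: its axes parallel to the station's, panel running from the pins to the right (-y)
- stop_face (a point): Front face of the grey stop post, 85 mm above the bench, at station x -91, y -58 mm; the post is 14 x 14 mm and ends at z 100 mm. With the door exactly shut, the back of its panel is 3 mm in front of this point. Round the bench, in robot coordinates: a fixed monitor and its base fill x > 0.50 for y -0.05..0.35 m up to 0.5 m high, and a tall analyser stands right of about (0.45, -0.52)
- pin_low_seat (a point): Foot of the lower hinge pin, on its bracket, 35 mm above the bench, at station x -100, y 95 mm. The pin rises 22 mm above this point, 8 mm in diameter, the last 10 mm tapering to 3 mm. Brackets are 16 mm wide, 8 mm thick and reach forward from the post. Axes as the station's
- pin_high_seat (a point): Foot of the upper pin, like the lower and exactly 75 mm above it, pointing up. Its bracket overhangs the lower pin: bring the lower knuckle in under it from the station's front (-x) with the door more than 22 and less than 45 mm above its final height, then lower the door
- bed: Smooth slippery aluminium plate (friction about 0.08) on the station, with two blue rails 12 mm high. Origin: inner corner of the rails on the plate, its lowest point, 42 mm above the bench; x up the slope along the right rail (plate to 108 mm), y up along the front rail (to 150 mm), z the plate's normal. Falls 20 degrees to the station's front and 12 to its right
- bed_seat (a point): Where the centre of the cassette's underside is when seated: at x 22, y 55 mm of the bed, on its surface; axes as the bed's
- cassette: Loose reagent cassette, white box with blue lid, 44 (x) x 110 (y) x 62 (z) mm, 0.13 to 0.25 kg, upright on the bench; alike after half a turn about z. Origin at the centre of its underside. Grip across the 44 mm, fingertips 15 mm or more above its underside to clear the rails. Seated, its y runs along the bed's y
- door: Loose door, 0.2 to 0.33 kg, leaning 30 degrees, front face down, top to the stand's front. Origin on the hinge axis at the lower knuckle's lower face; z up along the axis, y from panel to hinge, front face -x. Yellow frame with clear window: x -6..6, y -160..-20, z -15..125 mm; solid top rail z 83..125 mm to grip. Centre of mass near y -85, z 57 mm
- knuckle_low (a point): Centre of the lower face of the lower knuckle = the door's origin. Knuckles: steel, 20 mm outside, 12 mm bore open at both ends, 20 mm long, standing off the panel's left edge. Axes as the door's
- knuckle_high (a point): Centre of the lower face of the upper knuckle, 75 mm up the door's z from the lower one
- door_edge (a point): Middle of the door's free edge: door x 0, y -160, z 55 mm
- door_stand: Fixed stand, base 100 x 130 x 8 mm, origin on the bench under its centre, front to -x. A black plate leaning 30 degrees to its front supports the lower 85 mm of the door's front face; the door's bottom edge is on a ledge behind a 10 mm lip, so lift it 15 mm or more along its own z first
- drop_dispenser: Bystander: reagent dispenser with grey base and white cone nose, 46 mm wide, 98 mm tall, loose; origin under its centre
- bench_timer: Bystander: bench timer 62 x 68 x 20 mm, loose; origin under its centre
- stapler: Bystander: black stapler, 140 (x) x 36 x 46 mm, loose; origin under its centre
- pen_cup: Bystander: pen cup with pens, 81 mm wide, 195 mm tall, loose; origin under its centre
- ball_carton: Bystander: small carton 62 x 120 x 75 mm, loose; origin under its centre

How it is judged:
By the outcome, as a careful person would: the job done as asked, in the order asked, and still so for the second after the job is handed in, with the robot touching nothing.
It also fails if it takes over 69 s, if anything falls off the work surface, if the arm or the gripper's body presses on something with over 40 N, if the wrist force passes 120 N, or if a joint passes its speed limit or range.

### The arm

A 6-joint arm with a two-finger parallel gripper is mounted at the origin on a cart in front of the work surface, level with it; the furniture and walls round the work are solid. World frame = base frame: x ahead of the robot, y to its left, z up, the work surface at z = 0. Lengths are in m, angles in rad, forces in N, time in s.
With the tool pointing down it reaches from about 0.225 to 0.875 m from the base axis. Payload 3.4 kg.
Tool frame: the origin (TCP) lies on the centre line of the jaws, within the pads' length; the fingertips stand 11 mm ahead of it and the grasp point (between the pads) lies 8 mm behind it; z points along the fingers, y is the line along which they close (so a half turn about z gives the same grasp; the last joint's range is limited). The gripper opens to 85 mm and grips with 20 to 120 N. Pads are 22 mm wide; open, the fingers measure 114 mm over their backs; the gripper's body (76 mm by 85 mm) begins 54 mm behind the grasp point. The pads swing forward as they close: fully open they stand 13 mm farther back than shut.
Start: joints at [1.086, 0.276, 1.505, -0, 1.361, -0.121], TCP at [0.205, 0.537, 0.242] pointing down, gripper open.
Joint ranges: [-2.89, 2.89], [-0.75, 2.08], [0.22, 2.7], [-1.18, 4.32], [0.11, 2.71], [-2.7, 2.7]. Speed limits (rad/s): [2.57, 2.57, 3.14, 3.14, 3.14, 3.14].

### API

Orientations are given as a unit quaternion [w, x, y, z].
In Python, from rig import manip, eyes, job gives the robot as it stands.
- The arm moves only by the tool drive_tool, never from a script. Its argument "rows" is a list of rows, each a list of 3 entries, a list of its own where there are three numbers: the turn, a rotation vector about the world's x, y, z in rad, then the shift along the world's x, y, z in cm, then the finger opening in cm, from 0 to 8.54. A call has 1 to 8 rows; each row shifts and turns the commanded pose from where the row before left it; what a row does not reach is not made up. A row lasts 1/8 s, in which the tool goes at most 62.5 mm and 10.7 degrees, less where a joint would pass 70% of its speed; a pose out of reach is approached as far as the arm can. A call is refused whole if a number of a shift passes 6.25 or a number of a turn 0.188, either way. A call with a gripper value outside its range is refused whole. The fingers move at their own pace and stop on an object; "force" is the grip in N (left out, the last holds). Time passes only in rows, so rows that do not move let the fingers close. It gives the time, the measured TCP pose, the force, the opening and the grip force at its end, in the units of the state.
- manip.get_state(): the state, without advancing time (a new reading comes with each control period).
- eyes.get_image(name): name is "side" or "top" or "wrist"; returns the picture (420x560x3 uint8, red, green, blue); there is no depth.
- eyes.get_calibration(name): a dict with "camera_matrix" (3x3 intrinsics, pixels), "view" (4x4, takes a point from world to camera coordinates). Camera axes: x right, y up, looking along -z (the intrinsics and any distortion apply to the point x, -y, -z); pixel columns grow to the right and rows downward; lengths in m; the calibration is good to about 2 mm. A picture is of the moment at which its call begins: read the wrist's pose just before it. get_calibration takes no time and is no camera call; for the wrist camera it gives the pose at the moment of the call.
- job.sign_off(): hands the job in; it is judged then, once.
The state is a dict: "clock": time; "qpos": joint angles; "qd": joint speeds; "effort": joint torques, N m; "position": TCP position; "ee_rot": TCP orientation; "contact_force": force on the tool from outside, world axes, zero at the start; "moment": the same for the moment, N m; "width": finger opening in m; "gripper_force": force on a finger pad.
Only numpy, scipy, OpenCV 4.12 (cv2) and the standard library are available. Lean on these libraries where they do the work, as an engineer would, in place of code of your own. Each camera call takes 0.05 s, during which the arm holds its last target. There are 200 camera calls.

## Working session

There is one attempt and no reset: what is moved stays moved. The work goes in short steps, Python scripts to look and compute and a tool call to move; the robot and the scene stay as the last step left them, time stands still between calls to the robot, and variables do not carry over. Pictures are saved under pics/ and viewed, at most 10 in all, crops included, and the job is handed in when it is done.

Besides the shell and the picture viewer there is one more tool, called after "Request:" as name(argument=value, ...) on one line, values as JSON. drive_tool: Moves the arm, as the interface text tells. Its arguments: {"type":"object","properties":{"rows":{"type":"array"},"force":{"type":"number"}},"required":["rows"]}

```bash
ls; mkdir -p pics
cat > h.py <<'E'
import numpy as np, cv2
from rig import manip, eyes, job
from scipy.spatial.transform import Rotation as R
def shot(n,f):
    im=eyes.get_image(n); cv2.imwrite(f'pics/{f}.png',im[:,:,::-1]); return im
def cal(n):
    c=eyes.get_calibration(n); return np.array(c['camera_matrix']),np.array(c['view']),c
def ray(n,u,v,c=None):
    K,V,_=c or cal(n)
    p=np.linalg.inv(K)@[u,v,1]; d=V[:3,:3].T@np.array([p[0],-p[1],-p[2]]); o=-V[:3,:3].T@V[:3,3]
    return o,d/np.linalg.norm(d)
def onz(n,u,v,z,c=None):
    o,d=ray(n,u,v,c); return o+d*(z-o[2])/d[2]
def proj(n,P,c=None):
    K,V,_=c or cal(n); q=V[:3,:3]@np.asarray(P)+V[:3,3]; p=K@[q[0],-q[1],-q[2]]; return p[:2]/p[2]
def two(a,b):
    (o1,d1),(o2,d2)=a,b
    s=np.linalg.lstsq(np.c_[d1,-d2],o2-o1,rcond=None)[0]; p,q=o1+s[0]*d1,o2+s[1]*d2
    return (p+q)/2,np.linalg.norm(p-q)
E
python3 - <<'E'
from h import *
np.set_printoptions(precision=3,suppress=True)
print(manip.get_state())
for n in ('top','side'):
    shot(n,n+'0'); print(n,cal(n)[2])
E
```

```text
pics
{'clock': 0.0, 'qpos': array([ 1.086,  0.277,  1.506,  0.   ,  1.361, -0.121]), 'qd': array([-0.001, -0.001, -0.   , -0.   ,  0.001,  0.   ]), 'effort': array([  0.   , -41.677, -24.581,   0.   ,   0.011,   0.   ]), 'position': array([0.204, 0.537, 0.241]), 'ee_rot': array([-0.   ,  0.181,  0.984, -0.001]), 'contact_force': array([ 0.398, -0.085, -0.561]), 'moment': array([ 0.005,  0.031, -0.03 ]), 'gripper_force': 0.0, 'width': 0.0855060783130722}
top {'camera_matrix': array([[468.511,   0.   , 277.631],
       [  0.   , 468.511, 215.249],
       [  0.   ,   0.   ,   1.   ]]), 'view': array([[ 0.024, -1.   ,  0.005,  0.012],
       [ 0.982,  0.025,  0.186, -0.587],
       [-0.186,  0.   ,  0.983, -1.632],
       [ 0.   ,  0.   ,  0.   ,  1.   ]])}
side {'camera_matrix': array([[455.669,   0.   , 281.64 ],
       [  0.   , 455.669, 212.013],
       [  0.   ,   0.   ,   1.   ]]), 'view': array([[-0.915, -0.403, -0.018,  0.561],
       [ 0.13 , -0.337,  0.933, -0.153],
       [-0.382,  0.851,  0.361, -1.216],
       [ 0.   ,  0.   ,  0.   ,  1.   ]])}
```

View pics/top0.png

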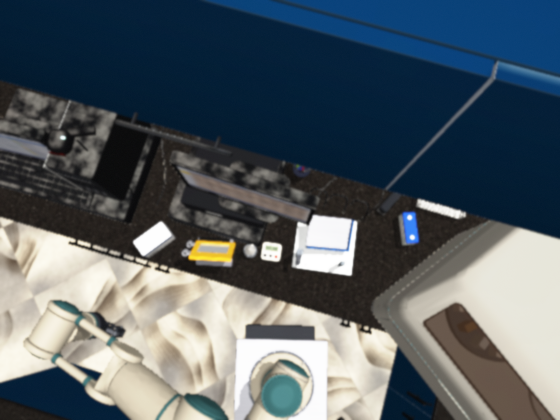

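View pics/side0.png

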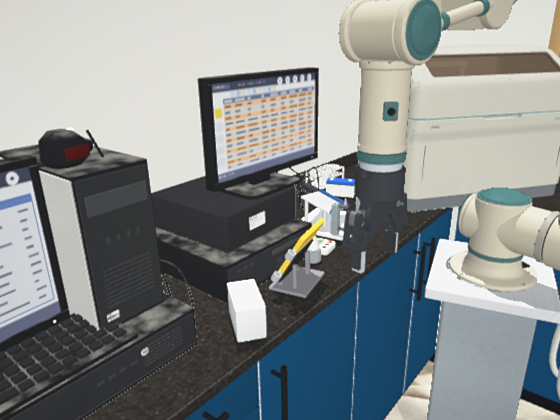

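The top view shows the carton (154,239), the door on its stand (212,250), the dispenser (250,251) and the timer (271,252). It also shows the station (325,246), the stapler (391,201) and the blue cassette lid (408,228). In the side view the door leans at (305,245).

Run:
```python
from h import *
np.set_printoptions(precision=3,suppress=True)
for nm,u,v,z in [('base',285,392,0),('cass',408,228,.062),('station',325,246,.01),('st corners',300,221,.01),('',292,270,.01),('',350,274,.01),('',356,222,.03),('timer',271,252,.02),('disp',250,251,.09),('door',212,250,.09),('carton',154,239,.075),('stapler',391,201,.04),('pen',300,170,.19)]:
    print(nm,onz('top',u,v,z))
im=cv2.imread('pics/top0.png'); 
for nm,lo,hi,a in [('blue',(100,180,150),(125,255,255),(390,200,430,260)),('yel',(15,120,120),(35,255,255),(180,220,250,280))]:
    m=cv2.inRange(cv2.cvtColor(im,cv2.COLOR_BGR2HSV),lo,hi); k=np.zeros_like(m); k[a[1]:a[3],a[0]:a[2]]=1
    p=np.argwhere(m*k>0)[:,::-1].astype(np.float32); r=cv2.minAreaRect(p); print(nm,r,[onz('top',*c,.062 if nm=='blue' else .1) for c in cv2.boxPoints(r)])
s=manip.get_state(); c=cal('wrist'); print(s['position'],R.from_quat(np.roll(s['ee_rot'],-1)).as_matrix()); print(c[2])
Rt=R.from_quat(np.roll(s['ee_rot'],-1)).as_matrix(); o=-c[1][:3,:3].T@c[1][:3,3]
print('cam in tool',Rt.T@(o-s['position']), Rt.T@c[1][:3,:3].T)
```

```text
base [-0.026 -0.014  0.   ]
cass [ 0.551 -0.44   0.062]
station [ 0.485 -0.149  0.01 ]
st corners [ 0.576 -0.056  0.01 ]
 [ 0.395 -0.03   0.01 ]
 [ 0.386 -0.24   0.01 ]
 [ 0.574 -0.26   0.03 ]
timer [0.458 0.048 0.02 ]
disp [0.452 0.12  0.09 ]
door [0.452 0.252 0.09 ]
carton [0.487 0.46  0.075]
stapler [ 0.653 -0.387  0.04 ]
pen [ 0.718 -0.045  0.19 ]
blue ((410.649658203125, 226.98048400878906), (31.42942237854004, 12.330334663391113), 82.56858825683594) [array([ 0.608, -0.422,  0.062]), array([ 0.615, -0.466,  0.062]), array([ 0.502, -0.477,  0.062]), array([ 0.496, -0.433,  0.062])]
yel ((211.52142333984375, 250.44313049316406), (46.58094787597656, 20.523286819458008), 2.2025980949401855) [array([0.415, 0.332, 0.1  ]), array([0.486, 0.333, 0.1  ]), array([0.484, 0.172, 0.1  ]), array([0.413, 0.171, 0.1  ])]
[0.204 0.537 0.242] [[-0.935  0.356 -0.001]
 [ 0.356  0.935 -0.002]
 [ 0.    -0.002 -1.   ]]
{'camera_matrix': array([[374.706,   0.   , 276.358],
       [  0.   , 374.706, 205.905],
       [  0.   ,   0.   ,   1.   ]]), 'view': array([[ 0.355,  0.935, -0.002, -0.574],
       [-0.903,  0.342, -0.26 ,  0.034],
       [-0.242,  0.094,  0.966, -0.378],
       [ 0.   ,  0.   ,  0.   ,  1.   ]])}
cam in tool [ 0.066 -0.    -0.131] [[ 0.001  0.966  0.26 ]
 [ 1.    -0.001  0.   ]
 [ 0.     0.26  -0.966]]
```

Request:
drive_tool(rows=[[[0,0,-0.15],[2.4,-3.9,0.6],8.5],[[0,0,-0.15],[2.4,-3.9,0.6],8.5],[[0,0,-0.15],[2.4,-3.9,0.6],8.5],[[0,0,-0.15],[2.4,-3.9,0.6],8.5],[[0,0,-0.15],[2.4,-3.9,0.6],8.5],[[0,0,-0.15],[2.4,-3.9,0.6],8.5],[[0,0,-0.15],[2.4,-3.9,0.6],8.5],[[0,0,-0.15],[2.4,-3.9,0.6],8.5]])

```text
clock: 1.1
position: [0.397, 0.224, 0.2902]
ee_rot: [-0.0, 0.706, 0.708, -0.0]
contact_force: [0.1, 0.0, -0.2]
width: 0.0853
gripper_force: 0.0
```

Run:
```python
from h import *
np.set_printoptions(precision=3,suppress=True)
import pickle
s=manip.get_state(); c=cal('wrist'); shot('wrist','w1'); pickle.dump(c,open('w1.pkl','wb')); print(s['position'],s['qd'],s['qpos'],s['clock'])
```

```text
[0.397 0.224 0.29 ] [-0.806 -0.023 -0.089  0.001  0.107  0.389] [0.361 0.068 1.649 0.    1.424 0.359] 1.1
```

View pics/w1.png

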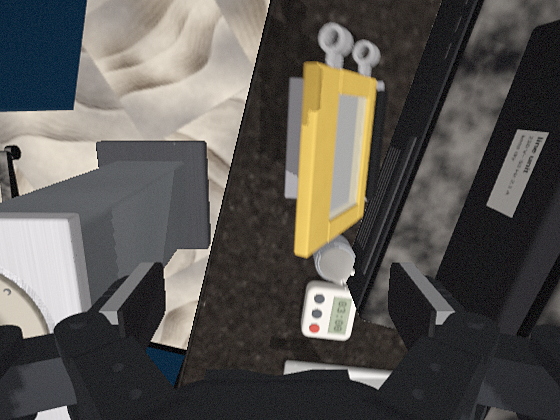

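The wrist view shows the door's top rail running from (315,65) to (300,253). The upper knuckle is at (335,38) and the lower at (367,52), with the timer and dispenser below. Next I look over the station and the cassette.

Request:
drive_tool(rows=[[[0,0,0],[0.5,-5.6,0],8.5],[[0,0,0],[0.5,-5.6,0],8.5],[[0,0,0],[0.5,-5.6,0],8.5],[[0,0,0],[0.5,-5.6,0],8.5],[[0,0,0],[0.5,-5.6,0],8.5],[[0,0,0],[0.5,-5.6,0],8.5],[[0,0,0],[0,0,0],8.5]])

```text
clock: 2.02
position: [0.4268, -0.114, 0.2898]
ee_rot: [0.0, 0.707, 0.708, -0.001]
contact_force: [-0.0, 0.8, 0.5]
width: 0.0854
gripper_force: 0.0
```

Run:
```python
from h import *
np.set_printoptions(precision=3,suppress=True)
import pickle
s=manip.get_state(); c=cal('wrist'); shot('wrist','w2'); pickle.dump(c,open('w2.pkl','wb')); print(s['position'],s['qd'],s['qpos'],s['clock'])
```

```text
[ 0.427 -0.114  0.29 ] [ 0.068 -0.022  0.027  0.05   0.033  0.029] [-0.418  0.046  1.674 -0.001  1.421 -0.419] 2.025
```

View pics/w2.png

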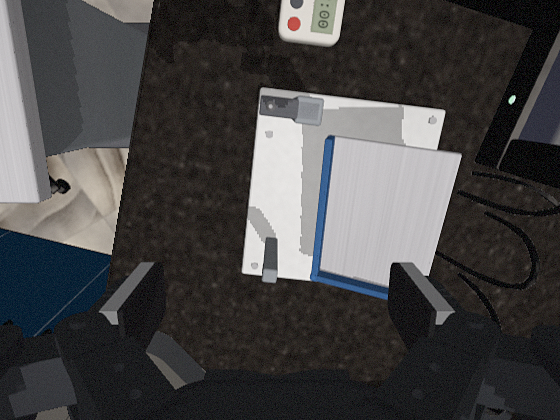

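The station's white base plate has corners at about (262,88), (445,110) and (243,275). The hinge post is at (309,110), the brackets around (278,105) and the stop post at (270,262). The blue front rail runs from (330,137) to (315,280) and the right rail from there to (388,297).

```bash
cat > st.py <<'E'
from h import *
import pickle
np.set_printoptions(precision=4,suppress=True)
c=pickle.load(open('w2.pkl','rb')); im=cv2.imread('pics/w2.png'); g=im.min(axis=2).astype(float)
def edge(ks,axis,lo,hi,thr=150):
    pts=[]
    for k in ks:
        line=(g[k,lo:hi] if axis=='u' else g[lo:hi,k]); i=np.argmax(line>thr)
        if i>0:
            x=lo+i-1+(thr-line[i-1])/(line[i]-line[i-1])
            pts.append((x,k) if axis=='u' else (k,x))
    p=np.array(pts,np.float32); l=cv2.fitLine(p,cv2.DIST_HUBER,0,.01,.01).ravel(); return l
def inter(a,b):
    s=np.linalg.solve(np.c_[a[:2],-b[:2]],b[2:]-a[2:]); return a[2:]+s[0]*a[:2]
L=edge(range(115,200,3),'u',225,290); T=edge(range(335,425,4),'v',85,130)
# bottom edge scanned upward
pts=[]
for k in range(282,310,2):
    col=g[262:300,k]; i=np.where(col>150)[0].max(); pts.append((k,262+i+.5))
pts+= [(k,262+np.where(g[262:300,k]>150)[0].max()+.5) for k in range(247,260,2)]
B=cv2.fitLine(np.array(pts,np.float32),cv2.DIST_HUBER,0,.01,.01).ravel()
FL,FR=inter(L,T),inter(L,B); print('px',FL,FR,T)
pFL,pFR=[onz('wrist',*q,.010,c) for q in (FL,FR)]
pBL=onz('wrist',445,T[3]+(445-T[2])*T[1]/T[0],.010,c)
print(pFL,pFR,pBL,'lens',np.linalg.norm(pFL-pFR),np.linalg.norm(pBL-pFL))
y=pFL-pFR; yaw1=np.arctan2(-y[0],y[1]); x=pBL-pFL; yaw2=np.arctan2(x[1],x[0]); print('yaws',np.degrees([yaw1,yaw2]))
yaw=yaw1; Rs=R.from_euler('z',yaw).as_matrix()
o=((pFL-Rs@[-.115,.113,.010])+(pFR-Rs@[-.115,-.102,.010]))/2; print('station',o,np.degrees(yaw))
for nm,P in [('stop top',(-.091,-.058,.1)),('post top FL',(-.080,.106,.11)),('post FR',(-.08,.084,.11)),('pin',(-.1,.095,.132))]: print(nm,o+Rs@P,proj('wrist',o+Rs@P,c))
np.save('station.npy',[*o,yaw])
hs=cv2.cvtColor(im,cv2.COLOR_BGR2HSV); m=cv2.inRange(hs,(100,120,40),(125,255,255)); m[:120]=0;m[:,:300]=0;m[310:]=0
cs=max(cv2.findContours(m,0,2)[0],key=cv2.contourArea); print('rail',cv2.approxPolyDP(cs,2.5,True)[:,0].tolist())
E
python3 st.py; python3 -c "
import cv2; a=cv2.imread('pics/w2.png')[80:310,230:470]; cv2.imwrite('pics/w2c.png',cv2.resize(a,None,fx=2.5,fy=2.5,interpolation=cv2.INTER_CUBIC))"
```

```text
px [260.2205  87.1799] [241.3558 272.8283] [  0.9926   0.1217 379.     101.7468]
[ 0.4089 -0.0308  0.01  ] [ 0.3845 -0.2421  0.01  ] [ 0.6046 -0.0533  0.01  ] lens 0.21271003977127778 0.1970171106999873
yaws [-6.5853 -6.5531]
station [ 0.5103 -0.1551  0.    ] -6.585324896367552
stop top [ 0.4133 -0.2023  0.1   ] [262.4163 275.6015]
post top FL [ 0.443  -0.0407  0.11  ] [297.8766  94.7203]
post FR [ 0.4405 -0.0625  0.11  ] [294.2912 122.8684]
pin [ 0.4219 -0.0493  0.132 ] [270.8614 106.0353]
rail [[329, 136], [324, 147], [310, 278], [387, 299], [388, 288], [319, 270], [333, 136]]
```

View pics/w2c.png

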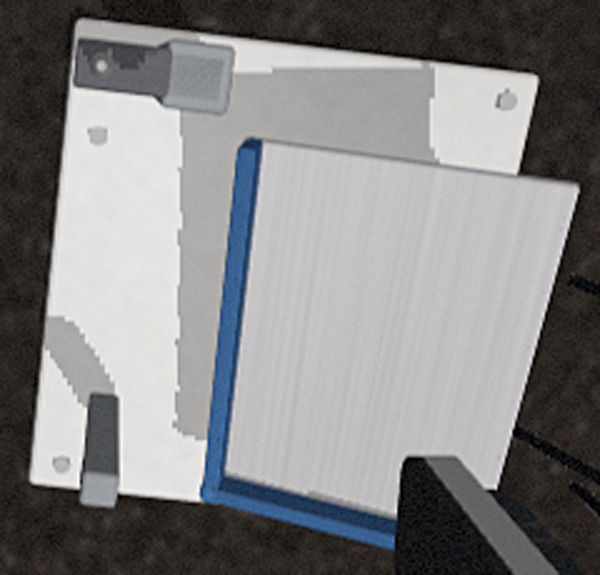

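The enlarged crop shows the upper pin tip at full-image pixel (270.4,106.4), against a predicted (270.9,106.0). The station pose holds. The plate and rails meet at the inner corner near (319,270).

Run:
```python
from h import *
import pickle
np.set_printoptions(precision=4,suppress=True)
c=pickle.load(open('w2.pkl','rb')); *o,yaw=np.load('station.npy'); Rs=R.from_euler('z',yaw).as_matrix()
im=cv2.imread('pics/w2.png'); hs=cv2.cvtColor(im,cv2.COLOR_BGR2HSV); m=cv2.inRange(hs,(100,120,40),(125,255,255))>0
# inner edge of front rail: last blue pixel per row; of right rail: first blue per column
F=[(300+np.where(m[v,300:345])[0].max()+.5,v) for v in range(150,255,4)]
Rr=[(u,255+np.where(m[255:300,u])[0].min()-.5) for u in range(330,384,4)]
f,r=[cv2.fitLine(np.array(p,np.float32),cv2.DIST_HUBER,0,.01,.01).ravel() for p in (F,Rr)]
s=np.linalg.solve(np.c_[f[:2],-r[:2]],r[2:]-f[2:]); q=f[2:]+s[0]*f[:2]; P=onz('wrist',*q,.042,c); print('corner px',q,'world',P,'station',Rs.T@(P-o))
for a in ('A','B'):
    B=(R.from_euler('y',-20,degrees=True)*R.from_euler('x',12,degrees=True) if a=='A' else R.from_euler('x',12,degrees=True)*R.from_euler('y',-20,degrees=True)).as_matrix()
    Rb=Rs@B; print(a,'plate ends px',[proj('wrist',P+Rb@v,c) for v in ((0,.15,0),(.108,.15,0),(.05,0,0),(0,.1,0))],'seat',P+Rb@[.022,.055,0]);print(Rb)
print('f at v=136:',f[2]+(136-f[3])*f[0]/f[1],' r at u=360:',r[3]+(360-r[2])*r[1]/r[0])
```

```text
corner px [318.5   270.625] world [ 0.4725 -0.2241  0.042 ] station [-0.0297 -0.0729  0.042 ]
A plate ends px [array([333.7765, 137.2291]), array([460.8631, 155.4669]), array([364.2298, 282.3633]), array([328.0662, 187.092 ])] seat [ 0.4953 -0.1726  0.0603]
[[ 0.9335  0.0415 -0.3562]
 [-0.1078  0.9798 -0.1682]
 [ 0.342   0.1954  0.9192]]
B plate ends px [array([345.5993, 138.786 ]), array([471.7131, 166.2642]), array([363.5537, 285.2369]), array([335.4419, 188.2018])] seat [ 0.499  -0.1746  0.0608]
[[ 0.9253  0.1122 -0.3622]
 [-0.1784  0.9717 -0.1549]
 [ 0.3345  0.2079  0.9192]]
f at v=136: 334.04214  r at u=360: 281.0
```

Request:
drive_tool(rows=[[[0,0,-0.184],[1.5,-4.1,-0.5],6.6],[[0,0,-0.184],[1.5,-4.1,-0.5],6.6],[[0,0,-0.184],[1.5,-4.1,-0.5],6.6],[[0,0,-0.184],[1.5,-4.1,-0.5],6.6],[[0,0,-0.184],[1.5,-4.1,-0.5],6.6],[[0,0,-0.184],[1.5,-4.1,-0.5],6.6],[[0,0,-0.184],[1.5,-4.1,-0.5],6.6],[[0,0,-0.184],[1.5,-4.1,-0.5],6.6]])

```text
clock: 3.08
position: [0.5482, -0.4374, 0.2499]
ee_rot: [-0.001, 0.999, 0.051, -0.0]
contact_force: [0.5, 0.7, 1.2]
width: 0.0658
gripper_force: 0.0
```

Request:
drive_tool(rows=[[[0,0,0],[0,0,0],6.6]])

```text
clock: 3.2
position: [0.5479, -0.439, 0.248]
ee_rot: [-0.001, 0.999, 0.053, -0.001]
contact_force: [-0.8, 0.5, -0.5]
width: 0.0662
gripper_force: 0.0
```

Run:
```python
from h import *
np.set_printoptions(precision=4,suppress=True)
s=manip.get_state(); c=cal('wrist'); im=shot('wrist','w3')[:,:,::-1]; print(s['position'],s['ee_rot'],s['qd'],s['qpos'])
m=cv2.inRange(cv2.cvtColor(im,cv2.COLOR_BGR2HSV),(100,170,90),(125,255,255)); m[330:]=0
for k in sorted(cv2.findContours(m,0,2)[0],key=cv2.contourArea)[-3:]:
    r=cv2.minAreaRect(k); b=cv2.boxPoints(r); P=np.array([onz('wrist',*q,.062,c) for q in b])
    print(cv2.contourArea(k),b.tolist(),P[:,:2].tolist(),'c',P.mean(0),np.linalg.norm(P[1]-P[0]),np.linalg.norm(P[2]-P[1]),np.degrees(np.arctan2((P[1]-P[0])[1],(P[1]-P[0])[0])))
```

```text
[ 0.5479 -0.439   0.248 ] [-0.0009  0.9986  0.053  -0.0007] [ 0.0231 -0.0463  0.0476  0.0256  0.0384 -0.0386] [-0.7745  0.47    1.1877  0.0001  1.4862  0.6901]
4.5 [[26.0, 242.0], [38.0, 242.0], [38.0, 243.0], [26.0, 243.0]] [[0.4698276480979053, -0.22047850399453828], [0.47098863898084165, -0.23122662550283848], [0.47001848275162594, -0.23116982665356242], [0.46885657744916415, -0.22041367837987966]] c [ 0.4699 -0.2258  0.062 ] 0.01081064363428223 0.0009718174820227892 -83.83492657737413
5.0 [[4.823529243469238, 241.7058868408203], [5.529412269592285, 238.8823699951172], [15.176470756530762, 241.2941436767578], [14.470587730407715, 244.11766052246094]] [[0.4680643656509136, -0.20153186563148706], [0.47086988094887827, -0.2023850888494346], [0.4694655280997394, -0.21083401848402808], [0.46665210107447774, -0.20999714097878092]] c [ 0.4688 -0.2062  0.062 ] 0.0029323891192607173 0.00856484786176593 -16.915750612035602
6113.5 [[265.9999694824219, 235.0], [265.9999694824219, 110.00000762939453], [316.9999694824219, 110.0], [316.9999694824219, 235.0]] [[0.49965596470734464, -0.4345765883252174], [0.6074475901048718, -0.4237828452949728], [0.611908719416579, -0.4652859011948606], [0.504552788579747, -0.47992285176581795]] c [ 0.5559 -0.4509  0.062 ] 0.10833069460888627 0.04174212888395827 5.718266444126009
```

View pics/w3.png

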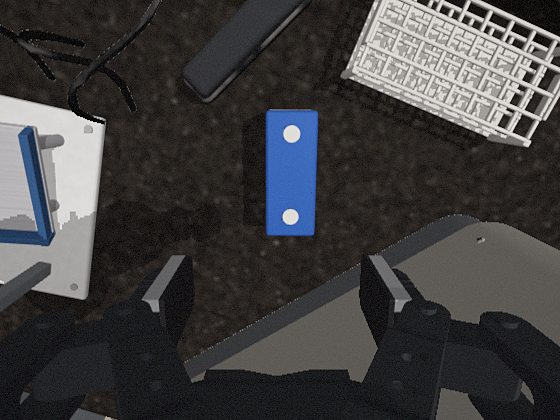

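The blue lid is at (292,172). The analyser edge runs from (185,375) to (460,215), and the stapler and wire rack are clear.

Run:
```python
from h import *
np.set_printoptions(precision=3,suppress=True)
for q in [(190,372),(280,318),(430,222),(460,214)]:
    print(q,[onz('wrist',*q,z)[:2] for z in (0,.1,.2,.3)])
K,V,c=cal('wrist'); print(onz('wrist',291,175,.062))
```

```text
(190, 372) [array([ 0.294, -0.361]), array([ 0.378, -0.379]), array([ 0.462, -0.397]), array([ 0.546, -0.416])]
(280, 318) [array([ 0.379, -0.459]), array([ 0.44 , -0.452]), array([ 0.502, -0.444]), array([ 0.564, -0.437])]
(430, 222) [array([ 0.51 , -0.605]), array([ 0.537, -0.559]), array([ 0.564, -0.513]), array([ 0.591, -0.467])]
(460, 214) [array([ 0.522, -0.634]), array([ 0.546, -0.58 ]), array([ 0.57 , -0.527]), array([ 0.594, -0.473])]
[ 0.555 -0.449  0.062]
```

Request:
drive_tool(rows=[[[0,0,0.005],[0.2,-0.3,-4.6],6.6],[[0,0,0.005],[0.2,-0.3,-4.6],6.6],[[0,0,0],[0.2,-0.3,-4.6],6.6],[[0,0,0],[0.2,-0.3,-4.6],6.6],[[0,0,0],[0,0,-1.5],6.6],[[0,0,0],[0,0,-0.7],6.6],[[0,0,0],[0,0,0],3.5],[[0,0,0],[0,0,0],3.5]], force=40)

```text
clock: 4.25
position: [0.5555, -0.4511, 0.0464]
ee_rot: [0.001, 0.998, 0.058, 0.001]
contact_force: [0.9, 0.9, 4.7]
width: 0.0431
gripper_force: 42.2
```

Request:
drive_tool(rows=[[[0,0,0],[0,0,0],3.5],[[0,0,0],[0,0,0],3.5]])

```text
clock: 4.5
position: [0.5555, -0.4511, 0.0464]
ee_rot: [0.001, 0.998, 0.058, 0.001]
contact_force: [-0.4, 1.9, 4.9]
width: 0.043
gripper_force: 42.1
```

```bash
cat >> h.py <<'E'
def pose():
    s=manip.get_state(); return np.array(s['position']),R.from_quat(np.roll(s['ee_rot'],-1)),s
*so,syaw=np.load('station.npy'); so=np.array(so)
RS=R.from_euler('z',syaw); RB=RS*R.from_euler('y',-20,degrees=True)*R.from_euler('x',12,degrees=True)
SEAT=np.array([.4953,-.1726,.0603]); np.set_printoptions(precision=4,suppress=True)
def togo(p,Rt):
    q,Rc,_=pose(); print('shift cm',(p-q)*100,'turn',(Rt*Rc.inv()).as_rotvec())
E
python3 - <<'E'
from h import *
B=RB.as_matrix(); Rt=R.from_matrix(np.c_[B[:,1],B[:,0],-B[:,2]])
T=SEAT+B@[.006,.006,.0524]; print(T); togo(T+B@[0,0,.10],Rt); togo(T,Rt)
E
```

```text
[ 0.4825 -0.1762  0.1117]
shift cm [-10.8668  25.8148  15.7154] turn [-0.1075 -0.4214  1.3571]
shift cm [-7.305  27.4965  6.5238] turn [-0.1075 -0.4214  1.3571]
```

Request:
drive_tool(rows=[[[0,0,0],[0,0,4],3.5],[[0,0,0],[0,0,6],3.5],[[-0.0134,-0.0527,0.1696],[-1.36,3.23,0.72],3.5],[[-0.0134,-0.0527,0.1696],[-1.36,3.23,0.72],3.5],[[-0.0134,-0.0527,0.1696],[-1.36,3.23,0.72],3.5],[[-0.0134,-0.0527,0.1696],[-1.36,3.23,0.72],3.5],[[-0.0134,-0.0527,0.1696],[-1.36,3.23,0.72],3.5],[[-0.0134,-0.0527,0.1696],[-1.36,3.23,0.72],3.5]])

```text
clock: 5.5
position: [0.4718, -0.2555, 0.1875]
ee_rot: [0.047, 0.829, 0.536, 0.148]
contact_force: [-0.6, 0.3, -2.2]
width: 0.0435
gripper_force: 41.8
```

Request:
drive_tool(rows=[[[-0.0134,-0.0527,0.1696],[-1.36,3.23,0.72],3.5],[[-0.0134,-0.0527,0.1696],[-1.36,3.23,0.72],3.5],[[0,0,0],[0,0,0],3.5]])

```text
clock: 5.88
position: [0.4437, -0.1903, 0.2017]
ee_rot: [0.059, 0.719, 0.665, 0.19]
contact_force: [-0.3, -0.8, -2.1]
width: 0.0436
gripper_force: 41.7
```

Run:
```python
from h import *
B=RB.as_matrix(); Rt=R.from_matrix(np.c_[B[:,1],B[:,0],-B[:,2]])
T=SEAT+B@[.006,.006,.0524]; s=pose()[2]; print(s['position'],s['width'],s['contact_force'],s['qpos']); togo(T,Rt); togo(T+B@[0,0,.04],Rt)
c=cal('wrist'); shot('wrist','w4'); q=pose()[0]
print([proj('wrist',SEAT+B@v,c) for v in ((-.022,-.055,0),(-.022,.095,0))])
```

```text
[ 0.4437 -0.1903  0.2017] 0.04363924302305431 [-0.3473 -0.8078 -2.1429] [-0.8358  0.0735  1.9475  0.4466  1.0453 -0.9699]
shift cm [ 3.8819  1.4162 -9.0007] turn [ 0.0009 -0.0042  0.    ]
shift cm [ 2.4572  0.7435 -5.3241] turn [ 0.0009 -0.0042  0.    ]
[array([248.6664, 267.752 ]), array([244.6941,  73.5957])]
```

View pics/w4.png

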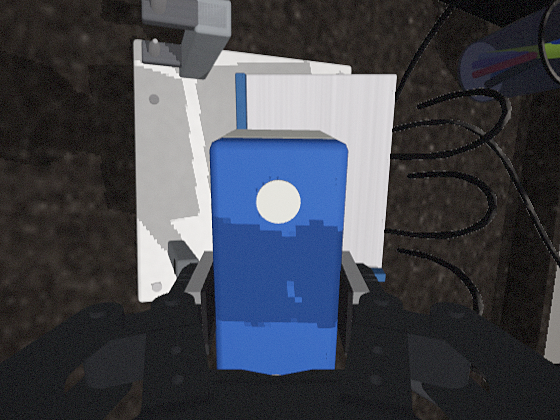

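The cassette is held square to the bed. The front rail's inner end shows at (246,74), as predicted. I lower it along the bed normal.

Request:
drive_tool(rows=[[[0,-0.002,0],[1.2,0.4,-2.6],3.5],[[0,-0.002,0],[1.2,0.4,-2.6],3.5],[[0,0,0],[0.8,0.35,-2.0],3.5],[[0,0,0],[0.5,0.2,-1.3],3.5],[[0,0,0],[0.18,0.07,-0.5],3.5],[[0,0,0],[0,0,0],3.5],[[0,0,0],[0,0,0],3.5]])

```text
clock: 6.8
position: [0.4849, -0.1785, 0.1126]
ee_rot: [0.062, 0.719, 0.665, 0.192]
contact_force: [0.6, -0.2, -2.8]
width: 0.0434
gripper_force: 41.7
```

Run:
```python
from h import *
B=RB.as_matrix(); Rt=R.from_matrix(np.c_[B[:,1],B[:,0],-B[:,2]])
p,r,s=pose(); print(s['contact_force'],s['width'],s['clock'], 'bed coords of underside', B.T@(p-SEAT)-[0,0,.0464]); togo(p,Rt)
```

```text
[ 0.5607 -0.249  -2.771 ] 0.04336139945946479 6.8 bed coords of underside [0.0089 0.004  0.0064]
shift cm [0. 0. 0.] turn [0.0028 0.0027 0.001 ]
```

Request:
drive_tool(rows=[[[0,0,0],[0.1,0.2,-0.35],3.5],[[0,0,0],[0,0,0],3.5],[[0,0,0],[0,0,0],4.8],[[0,0,0],[0,0,0],6.2],[[0,0,0],[0,0,0],6.2],[[0,0,0],[0,0,0],6.2],[[0,0,0],[-1.0,-0.5,2.7],6.2],[[0,0,0],[-1.6,-0.8,4.2],6.2]])

```text
clock: 7.8
position: [0.4588, -0.1883, 0.1771]
ee_rot: [0.06, 0.719, 0.665, 0.192]
contact_force: [0.5, -1.2, 0.5]
width: 0.0617
gripper_force: 0.0
```

Request:
drive_tool(rows=[[[0,0,0],[-1.6,-0.8,4.2],6.2],[[0,0,0],[-1.6,-0.8,4.2],6.2],[[0,0,0],[0,0,0],6.2]])

```text
clock: 8.18
position: [0.4284, -0.2071, 0.265]
ee_rot: [0.066, 0.719, 0.665, 0.191]
contact_force: [0.2, 0.1, -1.1]
width: 0.0618
gripper_force: 0.0
```

Run:
```python
from h import *
B=RB.as_matrix(); s=pose()[2]; print(s['position'],s['clock'])
c=cal('wrist'); im=shot('wrist','w5')[:,:,::-1]
m=cv2.inRange(cv2.cvtColor(im,cv2.COLOR_BGR2HSV),(100,150,60),(125,255,255))
lid=[SEAT+B@[x,y,.062] for x,y in ((-.022,-.055),(-.022,.055),(.022,.055),(.022,-.055))]
print('expected lid px',[proj('wrist',p,c).round(1) for p in lid])
k=max(cv2.findContours(m,0,2)[0],key=cv2.contourArea); print(cv2.contourArea(k),cv2.approxPolyDP(k,4,True)[:,0].tolist())
for p in lid: cv2.circle(im:=np.ascontiguousarray(im),tuple(int(v) for v in proj('wrist',p,c)),2,(0,0,255),-1)
cv2.imwrite('pics/w5m.png',im)
```

```text
[ 0.4284 -0.2071  0.265 ] 8.175
expected lid px [array([235.4, 259.1]), array([231.5, 122.6]), array([290.5, 122.8]), array([288.8, 259.1])]
8094.0 [[230, 72], [238, 253], [288, 254], [289, 242], [328, 243], [331, 236], [340, 238], [335, 242], [341, 243], [336, 241], [341, 236], [344, 242], [353, 242], [351, 234], [288, 232], [290, 124], [235, 120], [237, 73]]
```

View pics/w5m.png

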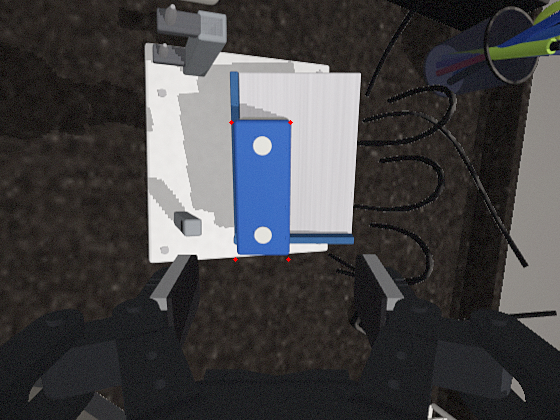

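Run:
```python
from h import *
B=RB.as_matrix(); O=SEAT-B@[.022,.055,0]; c=cal('wrist'); im=shot('wrist','w6')[:,:,::-1]
m=cv2.inRange(cv2.cvtColor(im,cv2.COLOR_BGR2HSV),(100,150,60),(125,255,255))
k=max(cv2.findContours(m,0,2)[0],key=cv2.contourArea); print(cv2.approxPolyDP(k,4,True)[:,0].tolist())
for nm,v in dict(railfar_in=(0,.15,0),railfar_top=(0,.15,.012),rr_in=(.07,0,0),rr_intop=(.07,0,.012),lidfar=(.022,.11,.062),lidnear=(.022,0,.062),botfarR=(.044,.11,0),end=(.108,0,0)).items(): print(nm,proj('wrist',O+B@v,c))
u=int(proj('wrist',O+B@[.07,0,0],c)[0]); col=np.where(m[225:250,u]>0)[0]+225; print('rail rows at',u,col.min(),col.max())
for u in (250,262,275): 
    r=np.where(m[100:270,u]>0)[0]+100; print('lid rows',u,r.min(),r.max())
print([np.where(m[v,200:320]>0)[0][[0,-1]]+200 for v in (140,180,220)],im[116:126,270].tolist())
```

```text
[[232, 74], [240, 255], [289, 257], [292, 244], [340, 245], [347, 238], [349, 245], [351, 240], [355, 244], [353, 236], [291, 235], [292, 124], [239, 122], [239, 74]]
railfar_in [240.0442  73.7428]
railfar_top [238.7663  72.6728]
rr_in [315.1363 235.7149]
rr_intop [316.4443 240.0327]
lidfar [263.4804 124.5049]
lidnear [264.4728 261.5167]
botfarR [289.8859 120.7302]
end [353.8621 235.7281]
rail rows at 315 236 244
lid rows 250 122 256
lid rows 262 122 256
lid rows 275 122 257
[array([234, 292]), array([235, 291]), array([237, 291])] [[168, 164, 166], [171, 168, 171], [156, 155, 155], [131, 136, 138], [130, 137, 137], [113, 94, 91], [147, 71, 35], [172, 93, 49], [182, 103, 58], [192, 112, 67]]
```

The cassette sits flat against the front rail. In y its lid reads about 3 mm short of the right rail: rows 121.5 to 257, against 124.5 to 261.5 expected. I will nudge it down gently with closed fingertips.

Run:
```python
from h import *
B=RB.as_matrix(); O=SEAT-B@[.022,.055,0]; Rt=R.from_matrix(np.c_[B[:,1],B[:,0],-B[:,2]])
for v in ((.022,.142,.11),(.022,.142,.030)): print(O+B@v); togo(O+B@v,Rt)
print('unit -y bed',-B[:,1])
```

```text
[ 0.4597 -0.1059  0.1784]
shift cm [ 3.2331  9.91   -8.2959] turn [0.0021 0.0017 0.001 ]
[ 0.4882 -0.0924  0.1049]
shift cm [  6.0825  11.2553 -15.6491] turn [0.0021 0.0017 0.001 ]
unit -y bed [-0.0415 -0.9798 -0.1954]
```

Request:
drive_tool(rows=[[[0,0,0],[1.0,4.0,-1.0],0],[[0,0,0],[1.0,4.0,-1.0],0],[[0,0,0],[0.6,1.9,-2.0],0],[[0,0,0],[0.6,0,-4.3],0],[[0,0,0],[1.4,0.65,-3.6],0],[[0,0,0],[1.2,0.55,-3.0],0],[[0,0,0],[0.2,0.1,-0.6],0],[[0,0,0],[0,0,0],0]], force=20)

```text
clock: 9.28
position: [0.4872, -0.0924, 0.1057]
ee_rot: [0.06, 0.719, 0.665, 0.191]
contact_force: [1.2, 0.1, 0.4]
width: -0.0001
gripper_force: 0.0
```

Run:
```python
from h import *
B=RB.as_matrix(); O=SEAT-B@[.022,.055,0]; p,r,s=pose(); print(s['clock'],s['width'],s['contact_force'],'bed',B.T@(p-O),B.T@s['contact_force'])
```

```text
9.275 -8.93378798288344e-05 [1.1836 0.1321 0.4165] bed [0.0213 0.1421 0.0311] [ 1.2331  0.2599 -0.0609]
```

Request:
drive_tool(rows=[[[0,0,0],[-0.02,-0.49,-0.1],0],[[0,0,0],[-0.02,-0.49,-0.1],0],[[0,0,0],[-0.02,-0.49,-0.1],0],[[0,0,0],[-0.01,-0.2,-0.04],0],[[0,0,0],[-0.01,-0.2,-0.04],0],[[0,0,0],[-0.01,-0.2,-0.04],0],[[0,0,0],[0,0,0],0]])

```text
clock: 10.15
position: [0.4865, -0.1117, 0.1026]
ee_rot: [0.06, 0.719, 0.665, 0.193]
contact_force: [1.1, 5.8, 4.8]
width: 0.0003
gripper_force: 0.0
```

Run:
```python
from h import *
B=RB.as_matrix(); O=SEAT-B@[.022,.055,0]; p,r,s=pose(); print(s['clock'],'bed',B.T@(p-O),B.T@s['contact_force'])
```

```text
10.15 bed [0.0217 0.1225 0.0318] [2.0275 6.6502 3.059 ]
```

Request:
drive_tool(rows=[[[0,0,0],[-0.01,-0.15,-0.03],0],[[0,0,0],[0,0,0],0]])

```text
clock: 10.4
position: [0.4863, -0.1118, 0.1026]
ee_rot: [0.059, 0.719, 0.665, 0.194]
contact_force: [1.8, 9.4, 7.5]
width: 0.0001
gripper_force: 0.0
```

Request:
drive_tool(rows=[[[0,0,0],[0.05,1.2,0.25],0],[[0,0,0],[-1,-0.4,2.7],0],[[0,0,0],[-2,-0.9,5.5],3],[[0,0,0],[-2,-0.9,5.5],6],[[0,0,0],[0,0,0],8.5]])

```text
clock: 11.02
position: [0.4385, -0.1274, 0.2459]
ee_rot: [0.067, 0.719, 0.665, 0.192]
contact_force: [0.3, 0.6, -0.6]
width: 0.0544
gripper_force: 0.0
```

Run:
```python
from h import *
B=RB.as_matrix(); O=SEAT-B@[.022,.055,0]; c=cal('wrist'); p,r,s=pose(); im=shot('wrist','w7')[:,:,::-1]; print(p)
m=cv2.inRange(cv2.cvtColor(im,cv2.COLOR_BGR2HSV),(100,150,60),(125,255,255))
for nm,v in dict(railfar_in=(0,.15,0),rr_in=(.07,0,0),lidfar=(.022,.11,.062),lidnear=(.022,0,.062)).items(): print(nm,proj('wrist',O+B@v,c))
u,v=proj('wrist',O+B@[.07,0,0],c).astype(int); print('rail rows',u,np.where(m[:,u]>0)[0][:12])
u=int(proj('wrist',O+B@[.022,.055,.062],c)[0]); r=np.where(m[:,u]>0)[0]; print('lid rows',u,r.min(),r.max())
Rt=R.from_matrix(np.array([[0,1,0],[1,0,0],[0,0,-1.]])); togo(np.array([.40,.22,.29]),Rt)
```

```text
[ 0.4385 -0.1274  0.2459]
railfar_in [242.6195 162.8345]
rr_in [319.5448 319.8485]
lidfar [267.974  232.6199]
lidnear [268.2915 364.0516]
rail rows 319 [320 321 322 324 325 326 327 330 331]
lid rows 268 228 360
shift cm [-3.7513 34.6203  4.6648] turn [-0.181   0.3646  0.0769]
```

Pushing 9 N moved it no further, so the cassette is hard against the right rail and the offset is measurement bias. Now the door: estimate its pose from the first wrist view.

Run:
```python
from h import *
import pickle
c=pickle.load(open('w1.pkl','rb')); im=cv2.imread('pics/w1.png')
m=cv2.inRange(cv2.cvtColor(im,cv2.COLOR_BGR2HSV),(15,120,90),(35,255,255)); k=max(cv2.findContours(m,0,2)[0],key=cv2.contourArea)
ap=cv2.approxPolyDP(k,3,True)[:,0]; print(ap.tolist())
a=ap[np.argmin(ap[:,0]+ap[:,1])]; L=ap[np.argmin(ap[:,0]*1.0-ap[:,1]*.05)]
a,b=np.array([305,62]),np.array([295,254])
for z in (.10,.12,.13,.14,.15,.16):
    P,Q=onz('wrist',*a,z,c),onz('wrist',*b,z,c); print(z,P,Q,np.linalg.norm(P-Q),np.degrees(np.arctan2(-(P-Q)[0],(P-Q)[1])))
```

```text
[[317, 61], [306, 61], [303, 66], [294, 253], [306, 258], [362, 217], [376, 94], [375, 78], [343, 68], [332, 69]]
0.1 [0.4191 0.323  0.1   ] [0.4137 0.1574 0.1   ] 0.16568967059470238 -1.8608601620241765
0.12 [0.4177 0.3209 0.12  ] [0.4126 0.1657 0.12  ] 0.1553627509483463 -1.8608601620241483
0.13 [0.417  0.3199 0.13  ] [0.4121 0.1698 0.13  ] 0.1501992911251683 -1.860860162024164
0.14 [0.4163 0.3189 0.14  ] [0.4116 0.1739 0.14  ] 0.14503583130199027 -1.8608601620241594
0.15 [0.4156 0.3179 0.15  ] [0.411  0.1781 0.15  ] 0.1398723714788122 -1.860860162024155
0.16 [0.4149 0.3168 0.16  ] [0.4105 0.1822 0.16  ] 0.13470891165563417 -1.8608601620241731
```

```bash
cat >> h.py <<'E'
def doorR(psi): return R.from_euler('z',psi,degrees=True)*R.from_euler('y',-30,degrees=True)
def toolfrom(D): D=D.as_matrix(); return R.from_matrix(np.c_[D[:,1],D[:,0],-D[:,2]])
E
python3 - <<'E'
from h import *
D=doorR(-1.9); M=D.as_matrix(); O=np.array([.4133,.248,.15])-M@[-.006,-.09,.125]; print('door origin',O)
pre=O+M@[0,-.085,.18]; print(pre); togo(pre,toolfrom(D)); print(manip.get_state()['qpos'])
E
```

```text
door origin [0.4839 0.3357 0.0447]
[0.3912 0.2537 0.2006]
shift cm [-4.6339 37.9939 -4.272 ] turn [-0.1965 -0.154  -0.0057]
[-0.7286 -0.0367  1.9494  0.4192  1.0927 -0.8203]
```

Request:
drive_tool(rows=[[[-0.025,-0.019,0],[-0.66,5.4,0.4],5.5],[[-0.025,-0.019,0],[-0.66,5.4,0.4],5.5],[[-0.025,-0.019,0],[-0.66,5.4,0.3],5.5],[[-0.025,-0.019,0],[-0.66,5.4,0.2],5.5],[[-0.025,-0.019,0],[-0.66,5.4,0.1],5.5],[[-0.025,-0.019,0],[-0.66,5.4,0],5.5],[[-0.025,-0.019,0],[-0.66,5.4,0],5.5],[[-0.022,-0.019,-0.006],[0,0.2,-4.0],5.5]])

```text
clock: 12.08
position: [0.3935, 0.244, 0.2154]
ee_rot: [0.177, 0.693, 0.675, 0.181]
contact_force: [0.6, -0.6, -0.8]
width: 0.055
gripper_force: 0.0
```

Request:
drive_tool(rows=[[[0,0,0],[0,0,-1.6],5.5],[[0,0,0],[0,0,0],5.5]])

```text
clock: 12.32
position: [0.3909, 0.2368, 0.1948]
ee_rot: [0.176, 0.696, 0.674, 0.173]
contact_force: [0.1, -0.3, 0.4]
width: 0.0552
gripper_force: 0.0
```

Run:
```python
from h import *
import pickle
p,r,s=pose(); c=cal('wrist'); im=shot('wrist','w8')[:,:,::-1]; pickle.dump(c,open('w8.pkl','wb')); print(p,s['qd'],s['clock'],s['qpos'])
m=cv2.inRange(cv2.cvtColor(im,cv2.COLOR_BGR2HSV),(15,120,90),(35,255,255)); k=max(cv2.findContours(m,0,2)[0],key=cv2.contourArea)
print(cv2.approxPolyDP(k,2.5,True)[:,0].tolist())
D=doorR(-1.9); M=D.as_matrix(); O=np.array([.4133,.248,.15])-M@[-.006,-.09,.125]
for v in ((-.006,-.02,.125),(.006,-.02,.125),(.006,-.16,.125),(-.006,-.16,.125),(0,0,.095),(0,0,0.02)): print(v,proj('wrist',O+M@v,c))
```

```text
[0.3909 0.2368 0.1948] [-0.0252 -0.0308 -0.0545  0.004   0.0042 -0.0073] 12.325 [ 0.6139 -0.025   2.1145 -0.4634  0.6934  0.953 ]
[[273, 67], [269, 71], [271, 333], [286, 336], [291, 331], [295, 71], [293, 68]]
(-0.006, -0.02, 0.125) [273.5377  68.7462]
(0.006, -0.02, 0.125) [299.9007  68.6796]
(0.006, -0.16, 0.125) [295.8352 338.1791]
(-0.006, -0.16, 0.125) [274.063  337.8626]
(0, 0, 0.095) [286.8518  33.4531]
(0, 0, 0.02) [286.5862  53.2379]
```

View pics/w8.png

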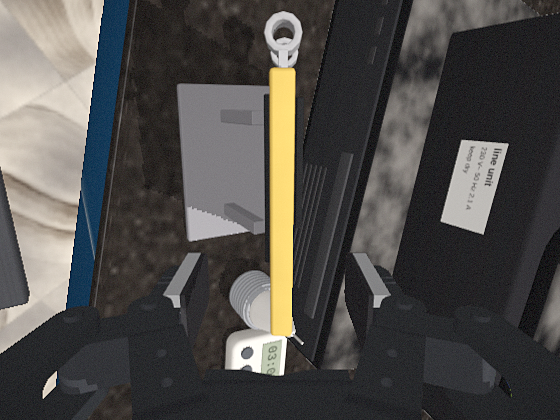

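The view is edge-on to the door. The top edge runs from (282,68) to (281,335) and the knuckles sit at (283,31). That is about 4.5 px (2 mm) from the prediction, so I correct the pose and compute the grasp.

```bash
cat >> h.py <<'E'
DR=doorR(-1.9); DM=DR.as_matrix(); DO=np.array([.4133,.248,.15])-DM@[-.006,-.09,.125]+DM@[-.002,.001,-.0015]
E
python3 - <<'E'
from h import *
import pickle
c=pickle.load(open('w8.pkl','rb'))
for v in ((-.006,-.02,.125),(.006,-.02,.125),(.006,-.16,.125),(-.006,-.16,.125),(0,0,.095)): print(v,proj('wrist',DO+DM@v,c))
T=DO+DM@[0,-.085,.100]; togo(T,toolfrom(DR)); togo(DO+DM@[0,-.085,.14],toolfrom(DR)); print(DM[:,2],DO)
E
```

```text
(-0.006, -0.02, 0.125) [269.2822  66.7637]
(0.006, -0.02, 0.125) [295.4478  66.6943]
(0.006, -0.16, 0.125) [292.1775 334.9284]
(-0.006, -0.16, 0.125) [270.5402 334.6182]
(0, 0, 0.095) [283.0275  31.9343]
shift cm [ 3.8014  1.6351 -6.7472] turn [-0.0067 -0.021   0.0001]
shift cm [ 1.8025  1.7014 -3.2831] turn [-0.0067 -0.021   0.0001]
[-0.4997  0.0166  0.866 ] [0.483  0.3367 0.0424]
```

Request:
drive_tool(rows=[[[-0.0033,-0.0105,0],[0.9,0.85,-1.65],5.5],[[-0.0033,-0.0105,0],[0.9,0.85,-1.65],5.5],[[0,0,0],[1.0,-0.03,-1.75],5.5],[[0,0,0],[1.0,-0.03,-1.7],5.5],[[0,0,0],[0,0,0],5.5],[[0,0,0],[0,0,0],4]])

```text
clock: 13.12
position: [0.4317, 0.2534, 0.1316]
ee_rot: [0.187, 0.695, 0.67, 0.182]
contact_force: [0.1, -0.4, -0.0]
width: 0.0402
gripper_force: 0.0
```

Run:
```python
from h import *
p,r,s=pose(); print(s['clock'],'tcp in door',DM.T@(p-DO),s['contact_force']); togo(DO+DM@[0,-.085,.100],toolfrom(DR))
```

```text
13.125 tcp in door [ 0.0026 -0.085   0.1015] [ 0.1435 -0.3956 -0.0003]
shift cm [-0.1491  0.0006 -0.2586] turn [-0.0029  0.0042  0.0023]
```

Request:
drive_tool(rows=[[[-0.003,0.004,0.002],[-0.2,0,-0.2],3],[[0,0,0],[0,0,0],1],[[0,0,0],[0,0,0],0.8],[[0,0,0],[0,0,0],0.8],[[0,0,0],[0,0,0],0.8]], force=70)

```text
clock: 13.75
position: [0.4299, 0.2539, 0.13]
ee_rot: [0.186, 0.694, 0.672, 0.181]
contact_force: [-1.0, -1.7, 6.2]
width: 0.0117
gripper_force: 69.9
```

Request:
drive_tool(rows=[[[0,0,0],[-0.5,0.02,0.87],0.8],[[0,0,0],[-1,0.03,1.73],0.8],[[0,0,0],[-1.5,0.05,2.6],0.8],[[0,0,0],[0,0,0],0.8]])

```text
clock: 14.25
position: [0.3992, 0.2552, 0.1821]
ee_rot: [0.186, 0.694, 0.672, 0.181]
contact_force: [2.7, 0.3, 0.8]
width: 0.0111
gripper_force: 69.5
```

Run:
```python
from h import *
p,r,s=pose(); print(s['clock'],p,r.as_matrix(),s['contact_force'],s['moment'],s['width'],s['gripper_force'],s['qpos'])
shot('wrist','w9')
```

```text
14.25 [0.3992 0.2552 0.1821] [[ 0.0316  0.8649  0.501 ]
 [ 0.9995 -0.0281 -0.0146]
 [ 0.0015  0.5012 -0.8653]] [2.6675 0.3272 0.7898] [-0.0167 -0.6085  0.0989] 0.011097440565787388 69.4537353515625 [ 0.6603  0.0213  2.1203 -0.5506  0.6552  1.0756]
```

Run:
```python
from h import *
im=cv2.imread('pics/w9.png'); c=cal('wrist'); p,r,s=pose(); M=r.as_matrix(); M=np.c_[M[:,1],M[:,0],-M[:,2]]; O=p-M@[0,-.085,.100]
m=cv2.inRange(cv2.cvtColor(im,cv2.COLOR_BGR2HSV),(15,120,90),(35,255,255)); k=max(cv2.findContours(m,0,2)[0],key=cv2.contourArea)
print(cv2.approxPolyDP(k,2.5,True)[:,0].tolist())
for v in ((-.006,-.02,.125),(.006,-.02,.125),(.006,-.16,.125),(-.006,-.16,.125),(0,0,.095)): print(v,proj('wrist',O+M@v,c))
g=cv2.medianBlur(cv2.cvtColor(im,cv2.COLOR_BGR2GRAY),3); h=cv2.HoughCircles(g[0:110,220:350],cv2.HOUGH_GRADIENT,1,10,param1=100,param2=18,minRadius=8,maxRadius=45); print(None if h is None else h[0][:5]+[220,0,0])
S=RS.as_matrix(); PIN=so+S@[-.1,.095,.035]; pre=PIN+S@[-.06,-.085,.133]; togo(pre,toolfrom(RS)); print(PIN,pre)
cv2.imwrite('pics/w9c.png',cv2.resize(im[0:120,200:380],None,fx=4,fy=4))
```

```text
[[267, 107], [256, 115], [259, 372], [282, 375], [294, 372], [298, 116], [291, 108]]
(-0.006, -0.02, 0.125) [257.8007 108.1608]
(0.006, -0.02, 0.125) [301.6349 108.2039]
(0.006, -0.16, 0.125) [294.6496 498.1126]
(-0.006, -0.16, 0.125) [262.3092 498.0742]
(0, 0, 0.095) [279.1828  46.116 ]
[[276.5  45.5  18.5]
 [289.5  56.5  34.3]
 [278.5  68.5  18.8]
 [277.5  58.5  20.2]
 [286.5  39.5  18.3]]
shift cm [ -4.7066 -38.1973  -1.3541] turn [ 0.0377  0.5238 -0.0818]
[ 0.4219 -0.0493  0.035 ] [ 0.3525 -0.1269  0.168 ]
```

View pics/w9c.png

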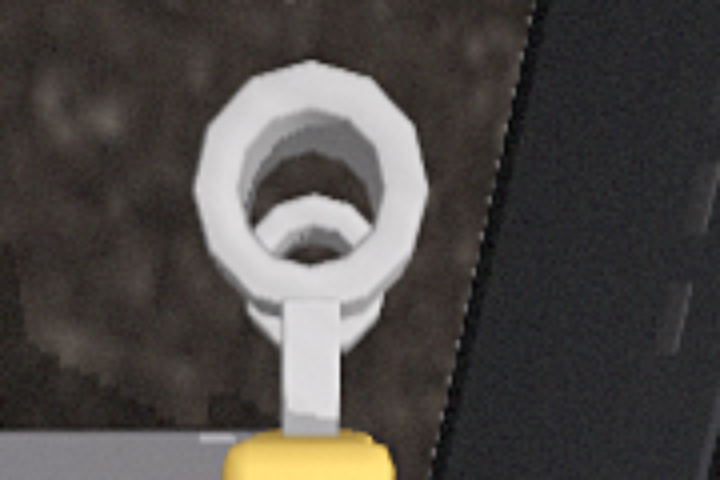

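The crop shows the upper knuckle ring centred at full-image pixel (277.8,45.8), against a predicted (279.2,46.1). The door sits in the hand as assumed, to within about 0.6 mm. I carry it upright to the station's front.

Request:
drive_tool(rows=[[[0,0,0],[0,0,5],0.8],[[0,0,0],[0,0,5],0.8],[[0.0047,0.0655,-0.0102],[-0.6,-4.8,0],0.8],[[0.0047,0.0655,-0.0102],[-0.6,-4.8,0],0.8],[[0.0047,0.0655,-0.0102],[-0.6,-4.8,0],0.8],[[0.0047,0.0655,-0.0102],[-0.6,-4.8,0],0.8],[[0.0047,0.0655,-0.0102],[-0.6,-4.8,0],0.8],[[0.0047,0.0655,-0.0102],[-0.6,-4.8,0],0.8]])

```text
clock: 15.3
position: [0.3615, -0.0351, 0.2787]
ee_rot: [0.044, 0.739, 0.671, 0.042]
contact_force: [2.0, -0.7, -3.7]
width: 0.011
gripper_force: 70.9
```

Request:
drive_tool(rows=[[[0.0047,0.0655,-0.0102],[-0.6,-4.8,0],0.8],[[0.0047,0.0655,-0.0102],[-0.6,-4.6,0],0.8],[[0,0,0],[0,0,-4],0.8],[[0,0,0],[0,0,-4],0.8],[[0,0,0],[0,0,0],0.8],[[0,0,0],[0,0,0],0.8]])

```text
clock: 16.05
position: [0.3516, -0.1278, 0.201]
ee_rot: [-0.0, 0.747, 0.665, -0.002]
contact_force: [0.1, 0.2, -3.1]
width: 0.0112
gripper_force: 71.0
```

```bash
cat >> h.py <<'E'
S=RS.as_matrix(); PIN=so+S@[-.1,.095,.035]
def doorpose():
    p,r,s=pose(); M=r.as_matrix(); M=np.c_[M[:,1],M[:,0],-M[:,2]]; return p-M@[.0006,-.085,.100],M,s
E
python3 - <<'E'
from h import *
O,M,s=doorpose(); print(s['clock'],s['position'],s['contact_force'],s['width'],'door rel pin (station axes) mm',S.T@(O-PIN)*1000); togo(PIN+S@[-.06,-.085,.133],toolfrom(RS))
c=cal('wrist'); im=shot('wrist','w10')[:,:,::-1]
print('pin tip pred',proj('wrist',PIN+S@[0,0,.097],c),'post top corners',[proj('wrist',so+S@v,c).round(1) for v in ((-.08,.106,.11),(-.058,.106,.11),(-.08,.084,.11),(-.058,.084,.11))],'knuckle',proj('wrist',O+M@[0,0,.095],c))
E
```

```text
16.05 [ 0.3516 -0.1278  0.201 ] [ 0.0997  0.2382 -3.0822] 0.011219186241246536 door rel pin (station axes) mm [-61.6087  -1.3096  65.8025]
shift cm [ 0.0915  0.098  -3.2997] turn [ 0.002  -0.0028  0.0006]
pin tip pred [399.552   62.2992] post top corners [array([425.2,  45.2]), array([465.4,  45.2]), array([421.1,  87.3]), array([460.2,  87.3])] knuckle [276.1751  45.5265]
```

Run:
```python
import cv2,numpy as np
g=cv2.cvtColor(cv2.imread('pics/w10.png'),cv2.COLOR_BGR2GRAY)
c=g[24:104:2,370:480:2]; print('cols 370.. step2, rows 24.. step2')
for i,r in enumerate(c): print(24+2*i,''.join(' .:-=+*#%@'[min(9,int(v)//26)] for v in r))
```

```text
cols 370.. step2, rows 24.. step2
24  . ...................................... .......... ..
26 .  .......................... .................. ... ..
28  ........................... ..........................
30 . .................... ...............:................
32 ... ............ ......................................
34 .     ....... ............................:............
36 .   ............ ............ .........................
38 ....   .....................   ...........:............
40 .... .. ............... ............  ..:..............
42    .  ........................................ ........
44      . . ............. .....................:........ .
46  .     . .................. .....:..........: .........
48     ..   ............... .:=++++++++++++++++++ ........
50    .      .....:::......:::=++*++*+**+++++++++ .... ...
52  ..:.::::::::::::::::::::::=+++**+++++++++++*+ ..... ..
54 .-:::::::-------------------+*+****+*+++++++++      .. 
56 :-:::::::=------------------=+++++**++*+++++++---------
58 :-:::::::-------------------=++++++++++++++*++#########
60 :
[... 595 characters left out ...]
---------------------*+**+*+*+++++++++***********
82 :::::::::::::::::::::::::-+****++**++*++++++***********
84 =-====:::::::::::::::::::=+**+**+*++++++++++***********
86 ------:::::::::::::::::::=++++++++++++++++++***********
88 %%%-:::::::::::::::::---------------:-==++*************
90 %%%+::::::::::----------::-==++************************
92 %%%@-----===----==+++**********************************
94 %%%%@%%%%%@@*******************************************
96 %%%%%%%%%%%#*******************************************
98 %%%%%%%%%%%********************************************
100 %%%%%%%%%%%********************************************
102 %%%%%%%%%%%********************************************
```

Pin tip found at (398.6,62.8), predicted (399.6,62.3), so both the pin and the knuckle are known to about 0.5 mm. Lower to 33 mm above final height and bring the door in from the front.

Request:
drive_tool(rows=[[[0,0,0],[0,0,-1.8],0.8],[[0.002,-0.003,0],[0.1,0.1,-1.5],0.8],[[0,0,0],[1.5,-0.17,0],0.8],[[0,0,0],[1.5,-0.17,0],0.8],[[0,0,0],[1.5,-0.17,0],0.8],[[0,0,0],[0.7,-0.08,0],0.8],[[0,0,0],[0,0,0],0.8],[[0,0,0],[0,0,0],0.8]])

```text
clock: 17.1
position: [0.4036, -0.1322, 0.1676]
ee_rot: [-0.0, 0.747, 0.665, -0.0]
contact_force: [0.2, -0.1, -3.2]
width: 0.0112
gripper_force: 71.0
```

```bash
cat >> h.py <<'E'
PIN=PIN+S@[-.0005,-.0003,0]
def rep():
    O,M,s=doorpose(); d=S.T@(O-PIN)*1000; e=R.from_matrix(S.T@M).as_rotvec()*57.3
    print(s['clock'],'door rel pin mm',d,'tilt deg',e,'F',S.T@s['contact_force'],'M',s['moment'],s['width'])
    print('to pin xy: world cm',(S@[-d[0],-d[1],0])/10,'turn',S@(-e/57.3))
E
python3 -c "
from h import *
rep()"
```

```text
17.1 door rel pin mm [-8.8178  0.8636 32.5843] tilt deg [ 0.0208  0.0563 -0.0198] F [ 0.22   -0.0351 -3.1625] M [0.0114 0.0006 0.0084] 0.011200257370812787
to pin xy: world cm [ 0.8661 -0.1869  0.    ] turn [-0.0005 -0.0009  0.0003]
```

Request:
drive_tool(rows=[[[0,0,0],[0.5,-0.1,0],0.8],[[0,0,0],[0.37,-0.09,0],0.8],[[0,0,0],[0,0,0],0.8],[[0,0,0],[0,0,0],0.8]])

```text
clock: 17.6
position: [0.4128, -0.1343, 0.1677]
ee_rot: [-0.0, 0.747, 0.665, 0.0]
contact_force: [-0.6, -0.2, -2.9]
width: 0.0109
gripper_force: 70.9
```

Run:
```python
from h import *
rep(); c=cal('wrist'); g=cv2.cvtColor(shot('wrist','w11'),cv2.COLOR_RGB2GRAY); O,M,s=doorpose()
print('pin tip',proj('wrist',PIN+S@[0,0,.097],c),'pin shoulder',proj('wrist',PIN+S@[0,0,.087],c),'kn top',proj('wrist',O+M@[0,0,.095],c),'kn bot',proj('wrist',O+M@[0,0,.075],c))
for i in range(10,92,2): print(i,''.join(' .:-=+*#%@'[min(9,int(v)//26)] for v in g[i,236:330:1]))
```

```text
17.6 door rel pin mm [ 0.6157 -0.1972 32.7063] tilt deg [ 0.0108  0.006  -0.0277] F [-0.6124 -0.2918 -2.9019] M [ 0.0105 -0.0117  0.0303] 0.010940614461674353
to pin xy: world cm [-0.0589  0.0267  0.    ] turn [-0.0002 -0.0001  0.0005]
pin tip [274.7539  56.2858] pin shoulder [274.86    59.1141] kn top [276.099   45.5395] kn bot [276.1564  53.3923]
10     ..  .  . . .. ........  ... ...........  . ...  . ........:::........:.::.................
12 . .  ..    ... . ........ ..... ............  . .. .. .... .....:.........:...................
14 . ..  .        . ............... .. . ..... .   ...........................::.................
16  .. ..  . .. .  ............ ...  .  .=+***+-    . ............. .............................
18 ..  ...  .   . ...........    .:+***###########***+-.  ...................:................:..
20 . .... . .    .  .........=**#########################**+...... ....:..:....:.................
22 ...   ..      ..........=#################################- ........::.:.:....................
24  . ..  . .... ........:*###################################*
[... 2568 characters left out ...]
==============
78 . ................ -*-::::::------*%############*============--=========-===--===---*#*#*##*#*
80 .. .... ...........-*#*+:::.:::::-+%############+-------:::::::::::::::::::::::::=+**#********
82   ........... .....:*#####*-=+++++*##%%%%#######*%%%%%*============:--:---::--:::=+**#********
84 . .  ..............:**####*::-=++++**++++%######*#%%*==============:--:::---:::::-+***********
86 .. .......... .... :**#####-..::-=++++++*%######*#*=---------------.:::-:-::-------=====+=+==+
88 . ................ :**#########**+=+++++*%######+*%@@@@@@@@@@@@@@@@=::-::-----------=---------
90  .  .............. :**############++*++++*%######@@@@@@@@@@@@@@@@@@+:::-----------------------
```

The pin tip shows through the bore at (275,57) and the ring centre is at (277,46). The knuckle is about 0.9 mm too far back in x, so I correct that and lower.

Request:
drive_tool(rows=[[[0,0,0.0005],[-0.09,0.02,0],0.8],[[0,0,0],[0,0,-0.6],0.8],[[0,0,0],[0,0,-0.6],0.8],[[0,0,0],[0,0,-0.5],0.8],[[0,0,0],[0,0,0],0.8]])

```text
clock: 18.27
position: [0.4116, -0.1339, 0.1501]
ee_rot: [-0.001, 0.747, 0.665, -0.0]
contact_force: [-0.1, -0.0, -2.8]
width: 0.0112
gripper_force: 70.8
```

```bash
python3 -c "
from h import *
rep()"
```

```text
18.275 door rel pin mm [-0.7416  0.0961 15.1652] tilt deg [0.0361 0.0663 0.0009] F [-0.0847 -0.0157 -2.7529] M [-0.0196  0.025   0.0585] 0.011176642593899716
to pin xy: world cm [ 0.0726 -0.0181  0.    ] turn [-0.0008 -0.0011 -0.    ]
```

Request:
drive_tool(rows=[[[0,0,0],[0,0,-0.5],0.8],[[0,0,0],[0,0,-0.4],0.8],[[0,0,0],[0,0,-0.3],0.8],[[0,0,0],[0,0,0],0.8]])

```text
clock: 18.77
position: [0.4118, -0.1341, 0.1385]
ee_rot: [-0.0, 0.747, 0.665, -0.0]
contact_force: [0.4, 0.8, -3.5]
width: 0.0112
gripper_force: 71.0
```

```bash
python3 -c "
from h import *
rep()"
```

```text
18.775 door rel pin mm [-0.4334 -0.0455  3.4978] tilt deg [0.0179 0.0218 0.0023] F [ 0.2987  0.8652 -3.457 ] M [-0.0202  0.0479 -0.0078] 0.011166748539651697
to pin xy: world cm [ 0.0436 -0.0005  0.    ] turn [-0.0004 -0.0003 -0.    ]
```

Still free. I lower until the knuckles seat on the brackets.

Request:
drive_tool(rows=[[[0,0,0],[0,0,-0.2],0.8],[[0,0,0],[0,0,-0.1],0.8],[[0,0,0],[0,0,-0.1],0.8],[[0,0,0],[0,0,0],0.8]])

```text
clock: 19.27
position: [0.412, -0.1342, 0.1347]
ee_rot: [0.0, 0.747, 0.665, 0.0]
contact_force: [0.6, -0.3, -3.5]
width: 0.0113
gripper_force: 71.0
```

```bash
python3 -c "
from h import *
rep()"
```

```text
19.275 door rel pin mm [-0.1947 -0.1257 -0.279 ] tilt deg [ 0.0066 -0.0103  0.0013] F [ 0.6758 -0.2076 -3.5001] M [-0.0395  0.0159  0.0369] 0.011315013977753955
to pin xy: world cm [0.0208 0.0103 0.    ] turn [-0.0001  0.0002 -0.    ]
```

Request:
drive_tool(rows=[[[0,0,0],[0,0,-0.1],0.8],[[0,0,0],[0,0,-0.1],0.8],[[0,0,0],[0,0,0],0.8]])

```text
clock: 19.65
position: [0.4123, -0.1346, 0.1333]
ee_rot: [0.001, 0.746, 0.665, 0.0]
contact_force: [-1.5, -1.9, 3.7]
width: 0.0113
gripper_force: 72.0
```

```bash
python3 -c "
from h import *
rep()"
```

```text
19.65 door rel pin mm [ 0.2744 -0.5753 -1.7425] tilt deg [-0.0414 -0.0662  0.0187] F [-1.2661 -2.0194  3.711 ] M [0.2203 0.167  0.1164] 0.011337703788898925
to pin xy: world cm [-0.0207  0.0603  0.    ] turn [ 0.0008  0.0011 -0.0003]
```

Contact at the expected height, with about 7 N of support, so both knuckles are seated. Release and withdraw upwards.

Request:
drive_tool(rows=[[[0,0,0],[0,0,0.05],1.3],[[0,0,0],[0,0,0],2],[[0,0,0],[0,0,0],3.5],[[0,0,0],[0,0,0],3.5],[[0,0,0],[0,0,1.5],3.5],[[0,0,0],[0,0,4],3.5],[[0,0,0],[0,0,5],3.5],[[0,0,0],[0,0,0],3.5]])

```text
clock: 20.65
position: [0.4144, -0.1353, 0.2419]
ee_rot: [0.004, 0.747, 0.665, 0.002]
contact_force: [-0.1, 0.6, -0.8]
width: 0.0352
gripper_force: 0.0
```

Run:
```python
from h import *
p,r,s=pose(); print(s['clock'],p,s['contact_force'],s['width']); c=cal('wrist'); im=shot('wrist','w12')[:,:,::-1]
hs=cv2.cvtColor(im,cv2.COLOR_BGR2HSV); m=cv2.inRange(hs,(15,120,90),(35,255,255)); k=max(cv2.findContours(m,0,2)[0],key=cv2.contourArea)
print(cv2.approxPolyDP(k,2.5,True)[:,0].tolist())
for v in ((-.006,-.02,.125),(.006,-.02,.125),(.006,-.16,.125),(-.006,-.16,.125),(0,0,.095)): print(v,proj('wrist',PIN+S@v,c))
# edges of the top rail at rows, both ends, on the door's top plane
```

```text
20.65 [ 0.4144 -0.1353  0.2419] [-0.0707  0.5782 -0.7569] 0.03518478396671656
[[267, 101], [261, 115], [263, 324], [279, 324], [280, 113], [276, 101], [275, 109], [268, 109]]
(-0.006, -0.02, 0.125) [259.7813 103.7875]
(0.006, -0.02, 0.125) [281.7311 103.8116]
(0.006, -0.16, 0.125) [280.6788 328.6163]
(-0.006, -0.16, 0.125) [262.0824 328.6867]
(0, 0, 0.095) [270.9728  69.7605]
```

The door's top edge lies at u 270.5 and 271 at its two ends, against 270.8 and 271.4 predicted, so it is shut to about 0.1 degree. To confirm full seating, I press lightly with closed fingertips on the top rail near the hinge and read the contact height, which should be at TCP z about 0.171.

Run:
```python
from h import *
togo(PIN+S@[0,-.040,.150],toolfrom(RS))
```

```text
shift cm [ 0.3834  4.5319 -5.471 ] turn [ 0.0018  0.0039 -0.0001]
```

Request:
drive_tool(rows=[[[0.002,0.004,0],[0.2,2.3,0],0],[[0,0,0],[0.2,2.2,-1.5],0],[[0,0,0],[0,0,-2],0],[[0,0,0],[0,0,-1.9],0],[[0,0,0],[0,0,0],0],[[0,0,0],[0,0,-0.5],0],[[0,0,0],[0,0,-0.3],0],[[0,0,0],[0,0,0],0]], force=20)

```text
clock: 21.7
position: [0.4161, -0.0892, 0.1763]
ee_rot: [-0.002, 0.747, 0.665, -0.001]
contact_force: [-0.3, -0.2, 0.4]
width: -0.0002
gripper_force: 0.0
```

Request:
drive_tool(rows=[[[0,0,0],[0,0,-0.2],0],[[0,0,0],[0,0,-0.2],0],[[0,0,0],[0,0,0],0]])

```text
clock: 22.08
position: [0.4159, -0.0891, 0.1721]
ee_rot: [-0.002, 0.747, 0.665, -0.001]
contact_force: [-0.2, 0.8, 0.2]
width: -0.0001
gripper_force: 0.0
```

Request:
drive_tool(rows=[[[0,0,0],[0,0,-0.1],0],[[0,0,0],[0,0,-0.1],0],[[0,0,0],[0,0,0],0]])

```text
clock: 22.45
position: [0.4159, -0.0891, 0.1702]
ee_rot: [-0.002, 0.747, 0.665, -0.001]
contact_force: [0.1, 0.4, -0.0]
width: -0.0001
gripper_force: 0.0
```

Request:
drive_tool(rows=[[[0,0,0],[0,0,-0.1],0],[[0,0,0],[0,0,-0.05],0],[[0,0,0],[0,0,0],0]])

```text
clock: 22.82
position: [0.4165, -0.0893, 0.1694]
ee_rot: [-0.001, 0.747, 0.665, -0.0]
contact_force: [-0.0, 0.3, 5.2]
width: 0.0003
gripper_force: 2.5
```

Contact came at z 0.1695, no higher than the seated height, so the door is fully down. Retreat and make a final check.

Request:
drive_tool(rows=[[[0,0,0],[0,0,2],0],[[0,0,0],[0,0,5],0],[[0,0,0],[-1,-1.5,4],0],[[0,0,0],[-1,-1.5,2],0],[[0,0,0],[0,0,0],0],[[0,0,0],[0,0,0],0]])

```text
clock: 23.58
position: [0.3957, -0.1186, 0.2976]
ee_rot: [-0.003, 0.747, 0.665, -0.001]
contact_force: [0.1, -0.1, -0.7]
width: -0.0001
gripper_force: 0.0
```

Run:
```python
from h import *
p,r,s=pose(); print(s['clock'],p); c=cal('wrist'); im=shot('wrist','w13')[:,:,::-1]
hs=cv2.cvtColor(im,cv2.COLOR_BGR2HSV); m=cv2.inRange(hs,(15,120,90),(35,255,255))
for y in (-.035,-.06,-.12,-.145):
    q=proj('wrist',PIN+S@[0,y,.125],c); v=int(round(q[1])); us=np.where(m[v]>0)[0]; us=us[abs(us-q[0])<40]; print('door pred u',q.round(1),'seen',us.min() if len(us) else None,us.max() if len(us) else None)
B=RB.as_matrix(); O=SEAT-B@[.022,.055,0]; b=cv2.inRange(hs,(100,150,60),(125,255,255))
k=max(cv2.findContours(b,0,2)[0],key=cv2.contourArea); print('lid',cv2.approxPolyDP(k,4,True)[:,0].tolist(),[proj('wrist',O+B@v,c).round(0) for v in ((0,0,.062),(.044,0,.062),(.044,.11,.062),(0,.11,.062))])
a=cv2.imread('pics/top0.png'); t=cv2.cvtColor(shot('top','top1'),cv2.COLOR_RGB2BGR)
d=(cv2.absdiff(a,t).max(2)>60).astype(np.uint8); d=cv2.morphologyEx(d,cv2.MORPH_OPEN,np.ones((2,2)))
for nm,(u,v) in dict(carton=(154,239),disp=(250,251),timer=(271,252),stapler=(391,201),pen=(300,170)).items(): print(nm,int(d[v-14:v+14,u-14:u+14].sum()))
```

```text
23.575 [ 0.3957 -0.1186  0.2976]
door pred u [302.9 147.9] seen 290 311
door pred u [302.3 182.4] seen 290 310
door pred u [300.8 258.9] seen 295 308
door pred u [300.3 288.4] seen None None
lid [[357, 122], [350, 288], [394, 297], [405, 189], [353, 183], [361, 153]] [array([348., 292.]), array([395., 300.]), array([405., 192.]), array([350., 188.])]
carton 0
disp 6
timer 0
stapler 3
pen 0
```

```bash
python3 -c "
from h import *
print(job.sign_off())"
```

```text
the job is handed in; nothing more can be done
None
```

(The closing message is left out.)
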